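# Jack up the culture shaker's edge and hold it

## Robot

A 7-joint arm with a two-finger parallel gripper is mounted at the origin on the work surface. World frame = base frame: x ahead of the robot, y to its left, z up, the work surface at z = 0. Lengths are in m, angles in rad, forces in N, time in s.
With the tool pointing down it reaches from about 0.425 to 0.875 m from the base axis. Payload 9.9 kg.
Tool frame: the origin (TCP) lies midway between the tips of the shut fingers; the grasp point (between the pads) lies 19 mm behind it; z points along the fingers, y is the line along which they close (so a half turn about z gives the same grasp; the last joint's range is limited). The gripper opens to 85 mm and grips with 20 to 120 N. Pads are 22 mm wide; open, the fingers measure 114 mm over their backs; the gripper's body (76 mm by 85 mm) begins 54 mm behind the grasp point. The pads swing forward as they close: fully open they stand 13 mm farther back than shut.
Start: joints at [1.092, 0.576, 0.025, 1.437, -0.015, 1.129, -0.057], TCP at [0.26, -0.623, 0.231] pointing down, gripper open.
Joint ranges: [-2.76, 2.76], [-0.34, 2.15], [-1.52, 1.57], [0.19, 2.46], [-1.09, 4.23], [0.17, 1.99], [-2.82, 2.82]. Speed limits (rad/s): [2.22, 2.22, 3.01, 3.01, 3.14, 3.14, 3.14].

## Interface

Orientations are given as [roll, pitch, yaw] about the fixed x, y, z axes, in that order (R = Rz(yaw) Ry(pitch) Rx(roll)).
In Python, from rig import ctrl, capture, ticket, spot_in, regions_of, landmark_of gives the robot as it stands.
- The arm moves only by the tool apply_moves, never from a script. Its argument "deltas" is a list of rows, each a list of 5 numbers: the shift along the tool's x, y, z each as a share of 100 mm, from -1 to 1, then the turn about the tool's z as a share of pi/2 rad, from -1 to 1, then the closure, from 0 (fully open) to 1 (shut). A call has 1 to 5 rows; each row is the pose to reach, as a shift and turn from the pose commanded when the call began, along the tool's axes at that moment; what a row does not reach only later rows make up. A row lasts 1/8 s, in which the tool goes at most 62.5 mm and 10.7 degrees, less where a joint would pass 70% of its speed; a pose out of reach is approached as far as the arm can. A call with a number of a shift or a turn outside -1 to 1 is refused whole. A call with a gripper value outside its range is refused whole. The fingers move at their own pace and stop on an object; "force" is the grip in N (left out, the last holds). Time passes only in rows, so rows that repeat a pose let the fingers close. It gives the time, the measured TCP pose, the force, the opening and the grip force at its end, in the units of the state.
- ctrl.read_state(): the state, without advancing time (a new reading comes with each control period).
- capture(name): name is "scene" or "top" or "wrist"; returns a dict with "frame" (400x640x3 uint8, red, green, blue), "fx", "fy", "cx", "cy" (pixels), "rvec" (rotation vector, rad) and "tvec" (3), from world to camera coordinates, as OpenCV has them; the wrist camera has in their place "T_tool_cam" (4x4, takes a point from camera to tool coordinates, whose origin is the TCP and whose axes are the flange's). Camera axes: x right, y down, z forward; pixel columns grow to the right and rows downward; lengths in m; the calibration is good to about 2 mm. The wrist camera is an equidistant fisheye: a pixel r from the principal point sees the ray r / f radians off the axis. A picture is of the moment at which its call begins: read the wrist's pose just before it. There is no depth.
- ticket.finish_job(): hands the job in; it is judged then, once.
Trained networks look in the newest picture that a camera, given by its name, has taken for a name from the list of things; names that differ only in an ending like _2 or _b are one class to them, and where a whole thing is asked for, a point or a joint stands for the part that bears it (a point fixed in the world has none). Each returns a list of dicts, best first, with "p" (0 to 1); they miss things now and then, are a little off and sometimes report something else, mostly with a low value. They report only what shows in the picture. A call takes as long as a camera call.
- spot_in(camera, name): "rect" ([left, top, right, bottom] as shares, 0 to 1, of the picture: columns of its width, rows of its height, round what is visible of it).
- regions_of(camera, name): "mask" (400x640 bool, what is visible of it) and "rect" ([left, top, right, bottom] as shares, 0 to 1, of the picture: columns of its width, rows of its height, round what is visible of it).
- landmark_of(camera, name): "position" ([column, row] as shares, 0 to 1, of the picture: columns of its width, rows of its height: a listed point, or the origin of a listed thing).
The state is a dict: "clock": time; "joint_positions": joint angles; "qvel": joint speeds; "effort": joint torques, N m; "tcp_pos": TCP position; "ee_rot": TCP orientation; "contact_force": force on the tool from outside, world axes, zero at the start; "torque": the same for the moment, N m; "gripper_width": finger opening in m; "gripper_force": force on a finger pad.
Only numpy, scipy, OpenCV 4.12 (cv2) and the standard library are available. Lean on these libraries where they do the work, as an engineer would, in place of code of your own. Each camera call takes 0.05 s, during which the arm holds its last target. There are 200 camera calls.

## Task

The free edge of the culture shaker has to be raised so that a colleague can change its rubber feet: first turn the shaker's speed knob until its pointer reads zero, and only then set the blue lever jack on the bench with its saddle centred under the round mark on the orange lift lug. Pump the jack's red handle once fully down and let it come right back up, so that jack and lug settle, then press it fully down again and finish while holding it down, the shaker resting on the jack alone. Leave the loose jar, the petri dish and the red tube rack where they are.

Things in the scene. Friction and masses are not known exactly. Their poses are not given: they have to be found in the camera images.
- speed_knob (a joint): Angle of the shaker's black speed knob, rad: 0 = its white pointer line at the broad red zero mark (on the scale's side nearest the robot); positive = turned clockwise seen from above; travel -1.6 to 1.6, starts between 0.5 and 1.3; light friction, stays where left.
- knob_grip (a point): Centre of the knob's grip bar, on its upright axis, 111 mm above the bench (shaker deck at 81, skirt top 90, bar top 121 mm). Bar 14 mm thick, 46 mm long; x runs along the bar, its -x end is the pointer; z up. Two jars clamped on the shaker (tops 186 mm above the bench) stand with their centres 140 mm off, on the side away from the lug.
- shaker: Culture shaker: white box 220 (x) by 250 mm (y), deck 81 mm above the bench, about 2.4 kg, hinged along its +y edge to a rail on the bench, resting by its weight. Origin: middle of the hinge line, 16 mm above the bench; box reaches to y = -250 mm, knob at y = -200 mm. When down, x points away from the robot, y to the left (yaw within 0.13 rad), z up; the -y edge can swing up.
- lift_pad (a point): Centre of the underside of the round rubber lift pad (28 mm across) beneath the orange lug, at y = -295 mm of the shaker, 58 mm above the bench when down. Lug: 36 mm wide, top 69 mm above the bench, stands 73 mm out from the shaker's -y side, round black and white mark right above the pad. Axes as the shaker's. Lifting here takes 8 to 12 N.
- jack_grip (a point): Centre of the grip zone of the blue jack's tower, 80 mm above the bench. Tower 30 mm thick along y, 36 mm along x, top at 100 mm. x points level to the saddle, z up. The jack (0.85 kg, loose) has a base plate 8 mm thick from x = -155 to +110 mm of the tower's axis, 70 mm wide (50 under the handle), and stands steady when the handle is pressed.
- saddle_top (a point): Centre of the top face of the jack's round saddle (40 mm across, yellow on top), 85 mm ahead of the tower's axis (along x of jack_grip), 50 mm above the bench with the handle up: it passes under the lift pad with 8 mm to spare. It rises 34 mm as the handle goes fully down.
- jack_saddle: The saddle itself, the moving lift piston of the jack: origin and axes at saddle_top.
- jack_handle (a joint): Angle of the jack's handle, rad: 0 = up (a spring returns it), 0.55 = fully down on its stop. The handle turns about a level axle 26 mm behind the tower's axis (-x of jack_grip), 62 mm above the bench; the saddle rises 0.062 m per rad.
- handle_pad (a point): Centre of the top face of the red round press pad (42 mm across) at the handle's end. With the handle up it is 143 mm behind the tower's axis and 107 mm above the bench; fully down it is 149 mm behind and 39 mm above. Its straight line to the axle is 125 mm long, the face 8 mm above that line. Pressing it takes about 3 N at the top and 9 to 13 N at the bottom with the shaker on the saddle.
- jack: The whole jack; origin on the bench under the tower's axis (80 mm below jack_grip), same axes as jack_grip.
- culture_jar: Bystander: loose glass jar with white lid, 70 mm across, 101 mm tall, origin at the centre of its underside.
- petri_dish: Bystander: loose petri dish, 98 mm across, 16 mm tall, origin at the centre of its underside.
- tube_rack: Bystander: red tube rack, 80 by 160 by 45 mm, long along its y, origin at the centre of its underside.

How it is judged:
On the way, in this order (a step that is already met when the one before it is completed fails the run):
1. the speed knob's pointer reads zero (within 0.12 rad) (value of joint speed_knob between -0.12 and 0.12 rad), for 0.2 s.
2. the jack stands on the bench, handle up, its saddle centred under the lift pad (within 15 mm) (horizontal distance between saddle_top and lift_pad below 0.015 m and height (world z) of jack below 0.004 m and angle between jack's own z axis and vertical below 0.05 rad and value of joint jack_handle below 0.08 rad), for 0.2 s.
3. first stroke: the handle is fully down (0.47 rad or more) and the jack lifts the pad by 15 mm or more (value of joint jack_handle above 0.47 rad and height (world z) of lift_pad above 0.073 m and contact force between jack_saddle and shaker above 2 N), for 0.1 s.
4. the handle has come back up (below 0.08 rad) and the shaker is down again (value of joint jack_handle below 0.08 rad and height (world z) of lift_pad below 0.062 m), for 0.1 s.
At the end, for the whole second after the job is handed in: Arm still presses the handle down (0.47 rad or more, over 2 N); jack on the bench, saddle under the pad (18 mm), carrying it 15 mm or more above rest, still; robot not touching the shaker; knob at zero (0.12 rad) (all of step 1 and all of step 3 and horizontal distance between saddle_top and lift_pad below 0.018 m and contact force between any of the fingers, the arm and jack above 2 N and contact force between each of the arm, the fingers and shaker below 0.5 N and height (world z) of jack below 0.004 m and linear speed of shaker below 0.02 m/s); the arm keeps its last pose, push and grip.
It fails at once if the loose jar is moved more than 20 mm or tipped (distance of culture_jar from where it was at the start of the episode above 0.02 m or angle between culture_jar's own z axis and vertical above 0.3 rad).
It fails at once if the petri dish is moved more than 20 mm (distance of petri_dish from where it was at the start of the episode above 0.02 m).
It fails at once if the tube rack is moved more than 20 mm (distance of tube_rack from where it was at the start of the episode above 0.02 m).
It also fails if it takes over 72 s, if anything falls off the work surface, if the arm or the gripper's body presses on something with over 40 N, if the wrist force passes 120 N, or if a joint passes its speed limit or range.

## Working session

There is one attempt and no reset: what is moved stays moved. The work goes in short steps, Python scripts to look and compute and a tool call to move; the robot and the scene stay as the last step left them, time stands still between calls to the robot, and variables do not carry over. Pictures are saved under pics/ and viewed, at most 10 in all, crops included, and the job is handed in when it is done.

Besides the shell and the picture viewer there is one more tool, called after "Request:" as name([rows], argument=value, ...), one row to a line, values as JSON. apply_moves: Moves the arm, as the interface text tells. Its arguments: {"type":"object","properties":{"deltas":{"type":"array"},"force":{"type":"number"}},"required":["deltas"]}

```bash
mkdir -p pics
cat > h.py <<'E'
import numpy as np, cv2
from scipy.spatial.transform import Rotation as R
from rig import ctrl, capture, ticket, spot_in, regions_of, landmark_of
def ray(c,px,st=None):
    u,v=px
    x=(u-c['cx'])/c['fx'];y=(v-c['cy'])/c['fy']
    if 'rvec' in c:
        Rm=cv2.Rodrigues(np.array(c['rvec'],float))[0];t=np.array(c['tvec'],float).ravel()
        return -Rm.T@t, Rm.T@np.array([x,y,1.])
    r=np.hypot(x,y);d=np.array([x/r*np.sin(r),y/r*np.sin(r),np.cos(r)]) if r>0 else np.array([0,0,1.])
    T=np.array(c['T_tool_cam']);Rt=R.from_euler('xyz',st['ee_rot']).as_matrix()
    return np.array(st['tcp_pos'])+Rt@T[:3,3], Rt@(T[:3,:3]@d)
def at(c,px,z,st=None):
    o,d=ray(c,px,st);return o+d*(z-o[2])/d[2]
def lm(cam,c,name,z,st=None,n=1):
    out=[]
    for r in landmark_of(cam,name)[:n]:
        px=np.array(r['position'])*[640,400]
        out.append((round(r['p'],2),px.round(1).tolist(),at(c,px,z,st).round(4).tolist()))
    return out
Z=dict(knob_grip=.121,lift_pad=.069,jack_grip=.1,saddle_top=.05,handle_pad=.107,shaker=.016,jack=0,culture_jar=0,petri_dish=0,tube_rack=0)
def save(c,n,s=1.25):
    cv2.imwrite('pics/'+n,cv2.resize(c['frame'][:,:,::-1],None,fx=s,fy=s))
E
python3 - <<'E'
from h import *
print(ctrl.read_state())
Z.update(knob_grip=.111,lift_pad=.058,jack_grip=.08)
for cam in ('top','scene'):
    c=capture(cam);save(c,cam+'0.png')
    for k,z in Z.items(): print(cam,k,lm(cam,c,k,z))
E
```

```text
{'clock': 0.0, 'joint_positions': array([ 1.09217894,  0.57655002,  0.02484552,  1.43789678, -0.01502457,
        1.12902467, -0.05650345]), 'qvel': array([-0.00132914, -0.0011442 ,  0.00213923,  0.00057862,  0.00150445,
        0.00086491,  0.00109555]), 'effort': array([-1.08770615e-03, -7.65788054e+01,  2.25004077e+00, -2.85977894e+01,
        1.53036002e-02,  1.27749573e-02, -1.62333869e-06]), 'tcp_pos': array([ 0.25946737, -0.6226427 ,  0.23043462]), 'ee_rot': array([-3.13989959e+00,  6.77541627e-05,  3.94836525e-01]), 'contact_force': array([ 0.42685731,  0.46576354, -0.3825949 ]), 'torque': array([-0.02285956,  0.00814402, -0.03248733]), 'gripper_force': 0.0, 'gripper_width': 0.08552382344384342}
top knob_grip [(0.68, [258.3, 207.2], [0.5607, 0.1431, 0.111])]
top lift_pad [(0.84, [291.4, 206.6], [0.5646, 0.058, 0.058])]
top jack_grip []
top saddle_top [(0.63, [376.1, 226.7], [0.5028, -0.1801, 0.05])]
top handle_pad [(0.95, [464.5, 248.3], [0.4385, -0.4039, 0.107])]
top shaker [(0.74, [194.7, 208.2], [0.5699, 0.343, 0.016])]
top jack [(0.9, [401.1, 237.8], [0.4693, -0.2614, 0.0])]
top culture_jar [(0.7, [367.1, 137.6], [0.7742, -0.1718, 0.0])]
top petri_dish [(0.71, [317.5, 135.5], [0.7839, -0.0214, 0.0])]
top tube_rack [(0.77, [425.0, 159.3], [0.7034, -0.3447, 0.0])]
scene knob_grip [(0.65, [352.6, 153.8], [0.5635, 0.1337, 0.111])]
scene lift_pad [(0.98, [333.8, 187.1], [0.5648, 0.0466, 0.058])]
scene jack_grip [(0.73, [224.3, 248.8], [0.4672, -0.2668, 0.08])]
scene saddle_top [(0.45, [259.9, 234.7], [0.4966, -0.1772, 0.05])]
scene handle_pad [(0.65, [170.7, 279.2], [0.4367, -0.4005, 0.107])]
scene shaker [(0.65, [394.6, 131.6], [0.5758, 0.3441, 0.016])]
scene jack [(0.7, [172.7, 279.1], [0.3794, -0.3855, 0.0])]
scene culture_jar [(0.56, [348.8, 304.3], [0.7737, -0.1782, 0.0])]
scene petri_dish [(0.68, [387.5, 254.4], [0.7775, -0.0102, 0.0])]
scene tube_rack [(0.57, [278.8, 342.2], [0.6955, -0.3479, 0.0])]
```

```bash
ls -la . pics
```

```text
.:
total 16
drwxr-xr-x  3 agent agent 4096 Dec  3 02:48 .
drwxr-xr-x 23 root  root  4096 Dec  3 02:48 ..
-rw-r--r--  1 agent agent 1175 Dec  3 02:48 h.py
drwxr-xr-x  2 agent agent 4096 Dec  3 02:48 pics

pics:
total 928
drwxr-xr-x 2 agent agent   4096 Dec  3 02:48 .
drwxr-xr-x 3 agent agent   4096 Dec  3 02:48 ..
-rw-r--r-- 1 agent agent 474442 Dec  3 02:48 scene0.png
-rw-r--r-- 1 agent agent 465145 Dec  3 02:48 top0.png
```

View pics/top0.png

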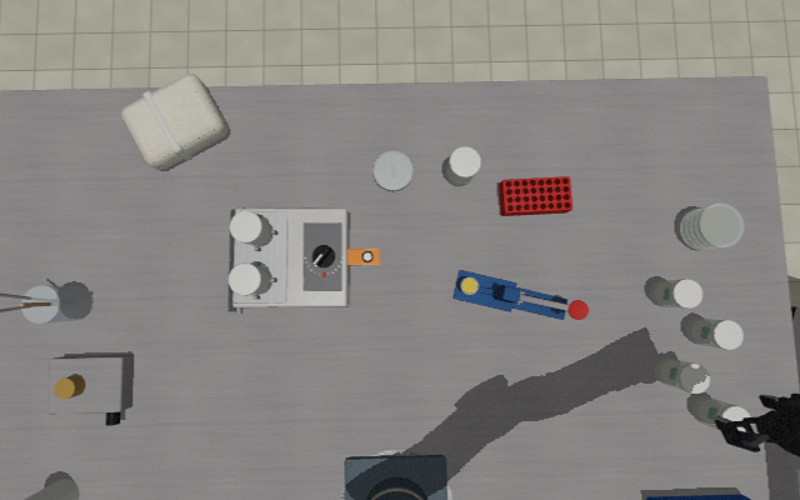

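View pics/scene0.png

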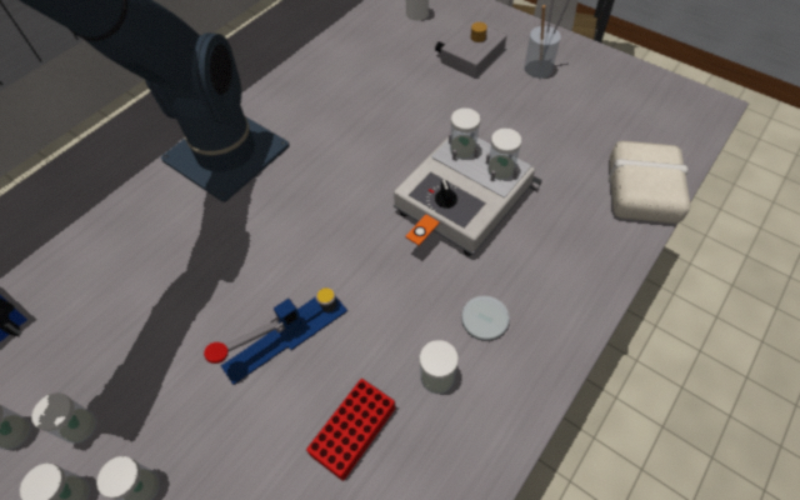

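The top view shows the knob at (323,257), with its pointer toward the lower left at about +0.8 rad. The lug mark is at (367,257) and the jack saddle at (470,286), with the jack's yaw near 1.3 rad. The bystanders are off to the far side, so I'm heading for the knob.

Request:
apply_moves([
  [0,0,-0.4,0,0],
  [1,-1,-0.4,0,0],
  [1,-1,-0.4,0,0],
  [1,-1,-0.4,0,0],
], force=40)

```text
clock: 1.6
tcp_pos: [0.3159, -0.4886, 0.2719]
ee_rot: [-3.141, -0.002, 0.4]
contact_force: [0.0, -1.3, 0.7]
gripper_width: 0.0852
gripper_force: 0.0
```

Request:
apply_moves([
  [1,-1,0,0,0],
  [1,-1,0,0,0],
  [1,-1,0,0,0],
])

```text
clock: 1.98
tcp_pos: [0.369, -0.3585, 0.2716]
ee_rot: [-3.141, -0.001, 0.399]
contact_force: [-0.2, -0.7, -0.8]
gripper_width: 0.0856
gripper_force: 0.0
```

Request:
apply_moves([
  [1,-1,0,0,0],
  [1,-1,0,0,0],
  [1,-1,0,0,0],
])

```text
clock: 2.35
tcp_pos: [0.4227, -0.2282, 0.2715]
ee_rot: [-3.141, -0.001, 0.399]
contact_force: [0.3, -0.1, 0.7]
gripper_width: 0.0855
gripper_force: 0.0
```

Request:
apply_moves([
  [1,-1,0,0.2,0],
  [1,-1,0,0.2,0],
  [1,-1,0,0.2,0],
])

```text
clock: 2.72
tcp_pos: [0.4763, -0.0984, 0.2714]
ee_rot: [-3.142, -0.001, 0.08]
contact_force: [-0.1, -0.7, 0.7]
gripper_width: 0.0856
gripper_force: 0.0
```

Request:
apply_moves([
  [0.4,-0.6,0,0,0],
  [0.9,-1,0,0,0],
  [0.9,-1,0,0,0],
])

```text
clock: 3.1
tcp_pos: [0.5593, 0.0093, 0.2708]
ee_rot: [-3.141, -0.001, 0.084]
contact_force: [-0.7, -0.5, -0.1]
gripper_width: 0.0856
gripper_force: 0.0
```

Request:
apply_moves([
  [0.1,-0.6,0.4,0.11,0],
  [0.15,-1,0.4,0.22,0],
  [0.15,-1,0.6,0.33,0],
  [0.15,-1,0.6,0.44,0],
  [0.15,-1,0.6,0.5,0],
])

```text
clock: 3.72
tcp_pos: [0.564, 0.1054, 0.2109]
ee_rot: [3.14, -0.001, -0.711]
contact_force: [0.5, 0.8, -0.4]
gripper_width: 0.0856
gripper_force: 0.0
```

Run:
```python
from h import *
s=ctrl.read_state();print(s['tcp_pos'],s['ee_rot'],s['joint_positions'])
c=capture('wrist');save(c,'w1.png');print(c['fx'],np.array(c['T_tool_cam']).round(3).tolist())
for k,z in dict(knob_grip=.111,lift_pad=.058,shaker=.016,saddle_top=.05).items(): print(k,lm('wrist',c,k,z,s))
```

```text
[0.56403288 0.10543876 0.21091241] [ 3.14009983e+00 -7.40656668e-04 -7.11329133e-01] [-0.28833655  0.4440704   0.03099346  1.74081889 -0.01450086  0.9577544
 -2.53411965]
309.70691628693146 [[0.0, -0.953, -0.302, 0.077], [1.0, 0.001, -0.001, -0.0], [0.001, -0.302, 0.953, -0.141], [0.0, 0.0, 0.0, 1.0]]
knob_grip [(0.74, [272.2, 221.0], [0.5718, 0.1478, 0.111])]
lift_pad [(0.89, [354.0, 145.0], [0.5668, 0.055, 0.058])]
shaker [(0.8, [180.9, 278.3], [0.5728, 0.3433, 0.016])]
saddle_top [(0.84, [539.2, 67.8], [0.4992, -0.1779, 0.05])]
```

View pics/w1.png

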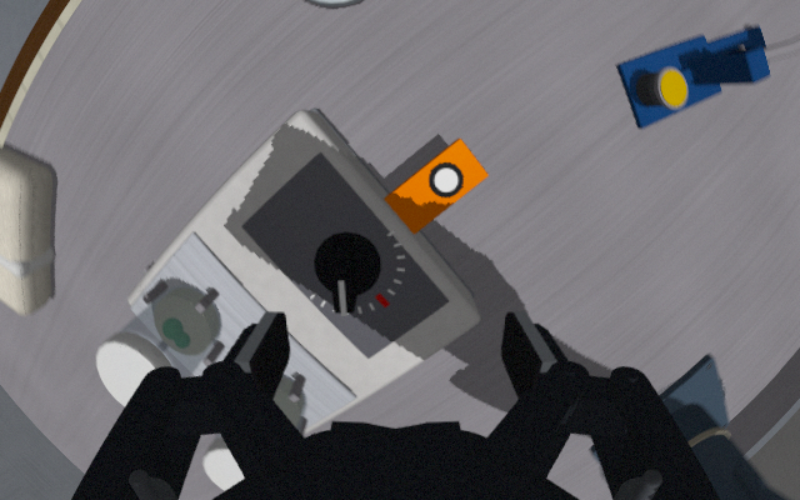

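The wrist view shows the knob near (348,262), its white pointer line running (340,282) to (343,312), the red zero mark at (383,300) and the lug mark at (446,180), all in the 800-wide picture. I'll compute the angles from these.

Run:
```python
from h import *
s=ctrl.read_state();c=capture('wrist')
f=lambda p,z:at(c,np.array(p)/1.25,z,s)
a,b=f((340,281),.121),f((344,311),.121);print('pointer',a,b,'angle',np.arctan2(b[1]-a[1],-(b[0]-a[0])))
print('zero',f((383,300),.083),'mark',f((446,180),.069))
disc=f((347,262),.1);print('disc',disc)
# dark panel corners on deck
for p in ((320,153),(243,228),(370,357),(448,298)): print(f(p,.082))
t=capture('top');
for k,z in (('knob_grip',.111),('lift_pad',.058)): print(lm('top',t,k,z))
```

```text
pointer [0.57105983 0.14787265 0.121     ] [0.55325851 0.16098334 0.121     ] angle 0.6348058309702442
zero [0.52948755 0.14817522 0.083     ] mark [0.56812089 0.05373729 0.069     ]
disc [0.5737377  0.14245475 0.1       ]
[0.64300373 0.10883768 0.082     ]
[0.64259691 0.19219862 0.082     ]
[0.49587294 0.19193894 0.082     ]
[0.4976022 0.1090907 0.082    ]
[]
[(0.65, [292.6, 207.7], [0.5615, 0.0546, 0.058])]
```

Request:
apply_moves([
  [-0.24,-0.35,0.3,-0.03,0],
  [-0.24,-0.35,0.8,-0.03,0],
  [-0.24,-0.35,1.0,-0.03,0],
  [-0.24,-0.35,1.0,-0.03,0],
])

```text
clock: 4.68
tcp_pos: [0.567, 0.1497, 0.1099]
ee_rot: [3.139, 0.002, -0.657]
contact_force: [0.8, 0.4, 0.4]
gripper_width: 0.0853
gripper_force: 0.0
```

Request:
apply_moves([
  [0,0,0.13,0,0.3],
  [0,0,0.13,0,1],
  [0,0,0.13,0,1],
  [0,0,0.13,0,1],
  [0,0,0.13,0,1],
])

```text
clock: 5.3
tcp_pos: [0.5677, 0.1491, 0.0991]
ee_rot: [3.141, -0.0, -0.658]
contact_force: [-2.9, -2.6, 6.3]
gripper_width: 0.0132
gripper_force: 41.0
```

Request:
apply_moves([
  [0,0,0,-0.1,1],
  [0,0,0,-0.2,1],
  [0,0,0,-0.3,1],
  [0,0,0,-0.42,1],
  [0,0,0,-0.42,1],
])

```text
clock: 5.92
tcp_pos: [0.567, 0.1474, 0.099]
ee_rot: [3.139, 0.002, 0.003]
contact_force: [-5.6, -7.0, 11.1]
gripper_width: 0.0133
gripper_force: 41.5
```

Request:
apply_moves([
  [0,0,0,0,1],
  [0,0,0,0,0],
  [0,0,0,0,0],
  [0,0,0,0,0],
])

```text
clock: 6.42
tcp_pos: [0.5681, 0.1504, 0.0984]
ee_rot: [-3.141, -0.0, 0.002]
contact_force: [1.1, 0.3, 0.2]
gripper_width: 0.0671
gripper_force: 0.0
```

Request:
apply_moves([
  [0,0,-0.5,0,0],
  [0,0.4,-1,0,0],
  [0,0.8,-1,0,0],
  [0,0.8,-1,0,0],
])

```text
clock: 6.92
tcp_pos: [0.5685, 0.066, 0.199]
ee_rot: [3.14, -0.001, -0.003]
contact_force: [0.5, 1.0, -0.4]
gripper_width: 0.0858
gripper_force: 0.0
```

Run:
```python
from h import *
s=ctrl.read_state();print(s['tcp_pos'],s['ee_rot'],s['joint_positions'])
c=capture('wrist');save(c,'w2.png')
for k,z in dict(knob_grip=.111,lift_pad=.058,shaker=.016,saddle_top=.05,jack_grip=.08).items(): print(k,lm('wrist',c,k,z,s))
```

```text
[0.56851572 0.0660053  0.19895621] [ 3.13973230e+00 -1.21912680e-03 -3.25042323e-03] [-0.060061    0.45700216 -0.20592055  1.75598137  0.11461658  0.93942186
 -1.88718463]
knob_grip [(0.82, [216.5, 198.2], [0.5714, 0.1463, 0.111])]
lift_pad [(0.78, [330.3, 182.1], [0.57, 0.0525, 0.058])]
shaker [(0.85, [97.6, 173.6], [0.5741, 0.3481, 0.016])]
saddle_top [(0.87, [512.4, 237.4], [0.5003, -0.1713, 0.05])]
jack_grip [(0.92, [567.3, 256.4], [0.4815, -0.2531, 0.08])]
```

View pics/w2.png

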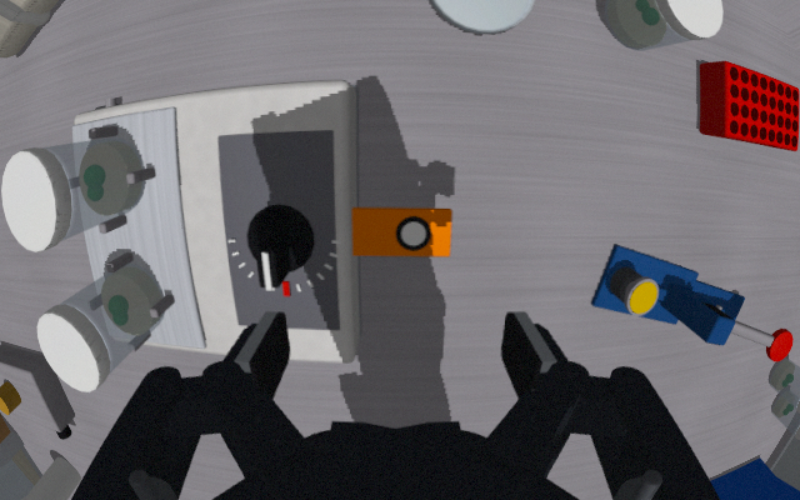

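The pointer line (264,254)→(269,290) now lies close to the red mark at (286,289). I'll check the angle.

Run:
```python
from h import *
s=ctrl.read_state();c=capture('wrist')
f=lambda p,z:at(c,np.array(p)/1.25,z,s)
a,b=f((264.5,254),.121),f((269.5,290),.121);print('pointer',a,b,'angle',np.arctan2(b[1]-a[1],-(b[0]-a[0])))
z=f((286.5,289),.083);m=f((413.5,233),.069);print('zero',z,'mark',m)
for p in ((219,136),(333,131),(339,329),(239,322)): print(f(p,.082))
print(f((357,84),.081),f((357,355),.081))
```

```text
pointer [0.56950367 0.15256065 0.121     ] [0.54509356 0.15197513 0.121     ] angle -0.023982178497514165
zero [0.52887766 0.15229415 0.083     ] mark [0.56839573 0.05828452 0.069     ]
[0.64311423 0.1957304  0.082     ]
[0.64212311 0.11295434 0.082     ]
[0.49543641 0.11437314 0.082     ]
[0.49779875 0.19668953 0.082     ]
[0.67332528 0.09699329 0.081     ] [0.47096197 0.10152395 0.081     ]
```

Request:
apply_moves([
  [-0.2,0.5,0,-0.1,0],
  [-0.5,1,0,-0.2,0],
  [-0.5,1,0,-0.3,0],
  [-0.5,1,0,-0.36,0],
])

```text
clock: 7.78
tcp_pos: [0.5182, -0.0304, 0.1983]
ee_rot: [-3.142, -0.0, 0.571]
contact_force: [0.6, -0.5, 0.3]
gripper_width: 0.0854
gripper_force: 0.0
```

Request:
apply_moves([
  [-0.4,0.45,0,-0.1,0],
  [-0.8,0.9,0,-0.2,0],
  [-0.8,0.9,0,-0.3,0],
  [-0.8,0.9,0,-0.4,0],
  [-0.8,0.9,0,-0.47,0],
])

```text
clock: 8.4
tcp_pos: [0.4994, -0.1486, 0.1981]
ee_rot: [-3.141, -0.0, 1.311]
contact_force: [-0.2, 0.2, -1.0]
gripper_width: 0.0856
gripper_force: 0.0
```

Run:
```python
from h import *
s=ctrl.read_state();print(s['tcp_pos'],s['ee_rot'],s['joint_positions'])
c=capture('wrist');save(c,'w3.png')
for k,z in dict(saddle_top=.05,jack_grip=.08,handle_pad=.107,jack=0).items(): print(k,lm('wrist',c,k,z,s))
```

```text
[ 0.49941546 -0.14862897  0.19813621] [-3.14138332e+00 -3.75274749e-04  1.31067360e+00] [ 0.56989454  0.41721662 -0.523842    1.87433929  0.25765322  0.91720358
 -0.33502345]
saddle_top [(0.78, [323.2, 208.3], [0.4993, -0.1769, 0.05])]
jack_grip [(0.66, [323.6, 296.4], [0.478, -0.2592, 0.08])]
handle_pad [(0.44, [323.9, 294.2], [0.4832, -0.2375, 0.107])]
jack [(0.62, [319.4, 259.5], [0.4743, -0.2594, 0.0])]
```

View pics/w3.png

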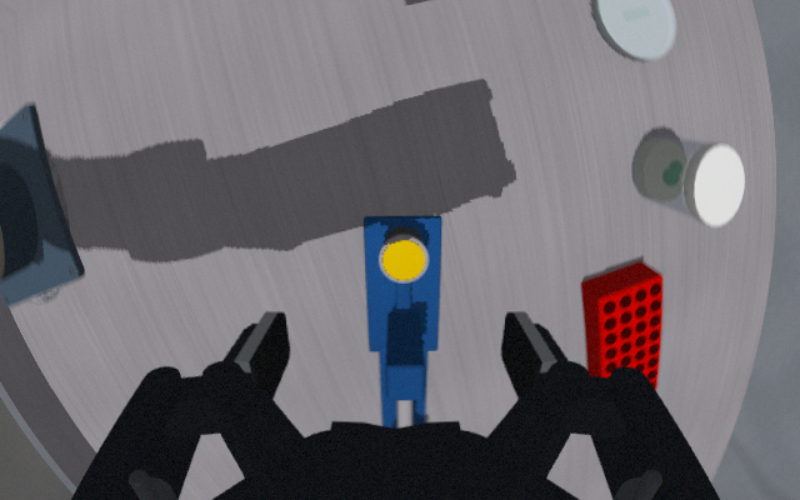

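The wrist view shows the jack well aligned with the tool, with its saddle at (404,260) and its tower near (405,375). Saddle to tower measures 85 mm, as it should, so I'm going down to grip.

Request:
apply_moves([
  [-0.6,0.07,0,0,0],
  [-1,0.07,0,0,0],
  [-1,0.07,0.5,0,0],
  [-1,0.07,0.5,0,0],
])

```text
clock: 9.15
tcp_pos: [0.4777, -0.2467, 0.146]
ee_rot: [-3.136, -0.001, 1.304]
contact_force: [0.1, -0.2, 0.2]
gripper_width: 0.0857
gripper_force: 0.0
```

Request:
apply_moves([
  [-0.12,0,0.3,0,0],
  [-0.12,0,0.6,0,0],
  [-0.12,0,0.87,0,0],
  [-0.12,0,0.87,0,0],
])

```text
clock: 9.65
tcp_pos: [0.4768, -0.2579, 0.0613]
ee_rot: [-3.14, -0.0, 1.307]
contact_force: [0.9, 0.1, 1.3]
gripper_width: 0.0856
gripper_force: 0.0
```

Request:
apply_moves([
  [0,0,0,0,0.4],
  [0,0,0,0,1],
  [0,0,0,0,1],
  [0,0,0,0,1],
  [0,0,0,0,1],
], force=60)

```text
clock: 10.28
tcp_pos: [0.4773, -0.2592, 0.0623]
ee_rot: [3.14, 0.0, 1.306]
contact_force: [-0.3, 0.3, 6.8]
gripper_width: 0.0296
gripper_force: 61.0
```

Request:
apply_moves([
  [0,0,-0.15,0,1],
  [0.3,0,-0.15,0,1],
  [0.7,0.02,-0.15,0,1],
  [1,0.03,-0.15,0,1],
  [1,0.03,-0.15,0,1],
])

```text
clock: 10.9
tcp_pos: [0.5065, -0.1599, 0.0769]
ee_rot: [-3.142, -0.002, 1.31]
contact_force: [-0.7, -1.0, -9.3]
gripper_width: 0.0292
gripper_force: 61.0
```

Request:
apply_moves([
  [0.3,0,0,0,1],
  [0.6,0.02,0.06,0,1],
  [0.6,0.02,0.12,0,1],
  [0.6,0.02,0.12,0,1],
])

```text
clock: 11.4
tcp_pos: [0.5224, -0.1068, 0.064]
ee_rot: [-3.14, 0.001, 1.305]
contact_force: [-0.5, -0.7, -8.2]
gripper_width: 0.0292
gripper_force: 61.0
```

Run:
```python
from h import *
s=ctrl.read_state();print(s['tcp_pos'],s['ee_rot'],s['contact_force'])
c=capture('wrist');save(c,'w4.png')
for k,z in dict(saddle_top=.053,lift_pad=.058,knob_grip=.111,jack_grip=.083).items(): print(k,lm('wrist',c,k,z,s))
c=capture('top')
for k,z in dict(saddle_top=.053,lift_pad=.058,jack=.003).items(): print(k,lm('top',c,k,z,s))
c=capture('scene')
for k,z in dict(saddle_top=.053,lift_pad=.058).items(): print(k,lm('scene',c,k,z,s))
```

```text
[ 0.52238513 -0.10680356  0.06395794] [-3.13970739e+00  1.14739120e-03  1.30517181e+00] [-0.52968189 -0.68548046 -8.17066243]
saddle_top [(0.56, [316.2, 83.7], [0.5449, -0.0241, 0.053])]
lift_pad []
knob_grip []
jack_grip [(0.75, [316.4, 268.8], [0.5236, -0.1033, 0.083])]
saddle_top [(0.55, [321.3, 213.2], [0.5444, -0.0258, 0.053])]
lift_pad [(0.95, [292.1, 204.6], [0.5702, 0.0559, 0.058])]
jack [(0.87, [350.5, 221.8], [0.52, -0.1129, 0.003])]
saddle_top [(0.43, [311.0, 201.4], [0.5411, -0.0232, 0.053])]
lift_pad [(0.58, [337.3, 186.9], [0.5719, 0.0526, 0.058])]
```

View pics/w4.png

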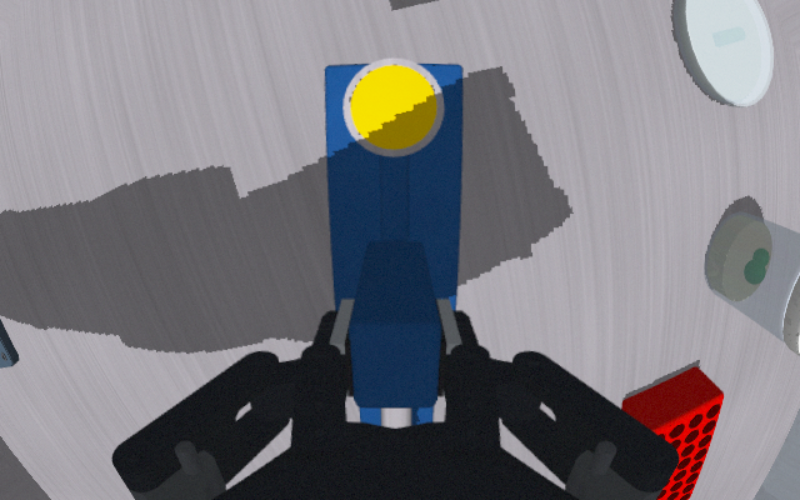

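The jack is held level, about 2 mm off the bench, with the saddle 83 mm short of the pad and in line with it. I'm sliding it under.

Request:
apply_moves([
  [0.25,0.03,0,0,1],
  [0.5,0.03,0,0,1],
  [0.7,0.03,0,0,1],
  [0.83,0.03,0,0,1],
  [0.83,0.03,0,0,1],
])

```text
clock: 12.62
tcp_pos: [0.5483, -0.0255, 0.0643]
ee_rot: [3.141, -0.0, 1.307]
contact_force: [-0.7, -0.3, -8.0]
gripper_width: 0.0294
gripper_force: 61.0
```

Run:
```python
from h import *
s=ctrl.read_state();print(s['tcp_pos'],s['ee_rot'],s['contact_force'])
c=capture('wrist');save(c,'w5.png')
for k,z in dict(saddle_top=.052,lift_pad=.058,jack_grip=.083).items(): print(k,lm('wrist',c,k,z,s))
c=capture('top')
for k,z in dict(saddle_top=.052,lift_pad=.058,jack=.003,knob_grip=.111).items(): print(k,lm('top',c,k,z,s))
c=capture('scene')
for k,z in dict(saddle_top=.052,lift_pad=.058).items(): print(k,lm('scene',c,k,z,s))
```

```text
[ 0.54825548 -0.02552969  0.0643221 ] [ 3.14146341e+00 -4.70752381e-04  1.30747185e+00] [-0.74944051 -0.25793002 -8.04962482]
saddle_top []
lift_pad [(0.63, [311.0, 95.3], [0.5668, 0.0523, 0.058])]
jack_grip [(0.71, [317.7, 273.0], [0.5493, -0.0246, 0.083])]
saddle_top []
lift_pad [(0.73, [292.9, 206.5], [0.5649, 0.0537, 0.058])]
jack []
knob_grip [(0.73, [259.2, 208.1], [0.5583, 0.1408, 0.111])]
saddle_top [(0.66, [306.0, 196.7], [0.5207, -0.0187, 0.052])]
lift_pad [(0.8, [335.3, 186.5], [0.5669, 0.0505, 0.058])]
```

View pics/w5.png

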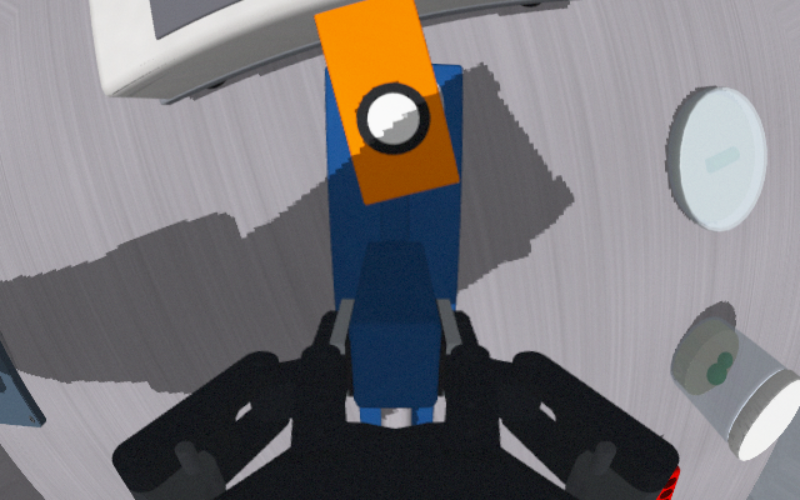

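The mark on the lug is at (393,118). In the earlier view the saddle, fixed in the tool frame, was at (394,107). I'll compare the two in metres.

Run:
```python
from h import *
s=ctrl.read_state();c=capture('wrist')
f=lambda p,z:at(c,np.array(p)/1.25,z,s)
a=f((394,107),.052);m=f((393,118),.069);Rt=R.from_euler('xyz',s['ee_rot']).as_matrix()
print(a,m,(Rt.T@(m-a)*1000).round(1)); print((Rt.T@(a-s['tcp_pos'])*1000).round(1))
```

```text
[0.56985154 0.05538858 0.052     ] [0.56832214 0.05091039 0.069     ] [ -4.7  -0.3 -17. ]
[84.9 -0.4 12.3]
```

Request:
apply_moves([
  [-0.02,0,0,0,1],
  [-0.02,0,0.022,0,1],
  [-0.02,0,0.024,0,1],
  [-0.02,0,0.024,0,1],
])

```text
clock: 13.78
tcp_pos: [0.5475, -0.0287, 0.0623]
ee_rot: [3.141, 0.0, 1.306]
contact_force: [-3.7, -2.7, 4.4]
gripper_width: 0.0291
gripper_force: 62.3
```

Request:
apply_moves([
  [0,0,0,0,0],
  [0,0,0,0,0],
  [0,0,0,0,0],
  [0,0,0,0,0],
])

```text
clock: 14.28
tcp_pos: [0.5476, -0.0283, 0.0619]
ee_rot: [3.141, -0.0, 1.306]
contact_force: [0.7, -0.4, -0.5]
gripper_width: 0.0852
gripper_force: 0.0
```

Request:
apply_moves([
  [0,0,-0.4,0,0],
  [0,0,-0.9,0,0],
  [-0.6,0,-1,0,0.5],
  [-1,0,-1,0,1],
  [-1,0,-1,0,1],
])

```text
clock: 14.9
tcp_pos: [0.5201, -0.1288, 0.1619]
ee_rot: [-3.141, 0.002, 1.3]
contact_force: [0.7, -0.3, 0.2]
gripper_width: 0.0322
gripper_force: 0.0
```

Run:
```python
from h import *
s=ctrl.read_state();print(s['tcp_pos'],s['ee_rot'],s['contact_force'],s['gripper_width'])
c=capture('wrist');save(c,'w6.png')
for k,z in dict(jack_grip=.08,lift_pad=.058,handle_pad=.107).items(): print(k,lm('wrist',c,k,z,s))
c=capture('top')
for k,z in dict(handle_pad=.107,lift_pad=.058,jack_grip=.08).items(): print(k,lm('top',c,k,z,s))
```

```text
[ 0.52013017 -0.12883208  0.1618819 ] [-3.14141176e+00  1.89689046e-03  1.29999803e+00] [ 0.70385529 -0.30377969  0.15240727] 0.032180245095443163
jack_grip [(0.67, [316.0, 62.3], [0.5482, -0.0276, 0.08])]
lift_pad []
handle_pad [(0.73, [316.2, 268.7], [0.5093, -0.1683, 0.107])]
handle_pad [(0.64, [197.9, 207.4], [0.5642, 0.3051, 0.107])]
lift_pad []
jack_grip [(0.79, [323.9, 212.4], [0.5447, -0.0325, 0.08])]
```

View pics/w6.png

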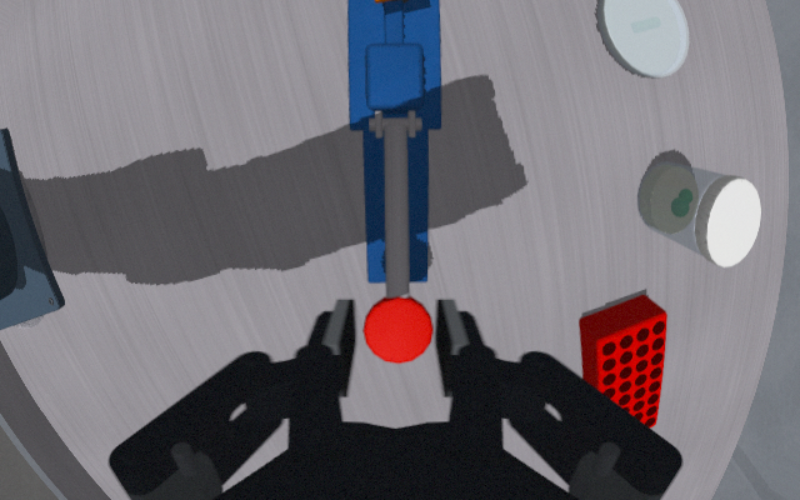

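Request:
apply_moves([
  [-0.45,0.01,0,0,1],
  [-0.45,0.01,0.3,0,1],
  [-0.45,0.01,0.48,0,1],
  [-0.45,0.01,0.48,0,1],
])

```text
clock: 15.8
tcp_pos: [0.5098, -0.168, 0.1128]
ee_rot: [-3.139, -0.0, 1.307]
contact_force: [0.3, 0.8, -0.2]
gripper_width: -0.0001
gripper_force: 0.0
```

Request:
apply_moves([
  [0,0,0.15,0,1],
  [0,0,0.3,0,1],
  [0,0,0.45,0,1],
  [0,0,0.6,0,1],
  [0,0,0.68,0,1],
])

```text
clock: 16.42
tcp_pos: [0.5113, -0.1699, 0.0459]
ee_rot: [3.139, 0.001, 1.305]
contact_force: [-0.7, -3.0, 12.9]
gripper_width: 0.0004
gripper_force: 6.4
```

Request:
apply_moves([
  [0,0,0.04,0,1],
  [0,0,0.06,0,1],
  [0,0,0.08,0,1],
  [0,0,0.08,0,1],
])

```text
clock: 16.92
tcp_pos: [0.5118, -0.1692, 0.0402]
ee_rot: [3.138, 0.001, 1.306]
contact_force: [-7.3, -1.4, 36.3]
gripper_width: 0.0002
gripper_force: 17.5
```

Run:
```python
from h import *
s=ctrl.read_state();print(s['contact_force'])
c=capture('scene');save(c,'s7.png')
print(lm('scene',c,'lift_pad',.058), lm('scene',c,'saddle_top',.084), lm('scene',c,'jack_grip',.08))
for z in (.058,.073,.084):
    print(z,cv2.projectPoints(np.array([[.568,.055,z]]),np.array(c['rvec'],float),np.array(c['tvec'],float),np.array([[c['fx'],0,c['cx']],[0,c['fy'],c['cy']],[0,0,1.]]),None)[0].ravel())
cv2.imwrite('pics/s7c.png',cv2.resize(c['frame'][100:300,150:450,::-1],None,fx=2.6,fy=2.6,interpolation=cv2.INTER_CUBIC))
```

```text
[-7.33388924 -1.37287466 36.29221671]
[(0.94, [336.9, 180.2], [0.5582, 0.0698, 0.058])] [] [(0.59, [308.2, 200.4], [0.5452, -0.038, 0.08])]
0.058 [336.62766007 185.57051159]
0.073 [336.62537094 182.33913918]
0.084 [336.62366152 179.9261056 ]
```

View pics/s7c.png

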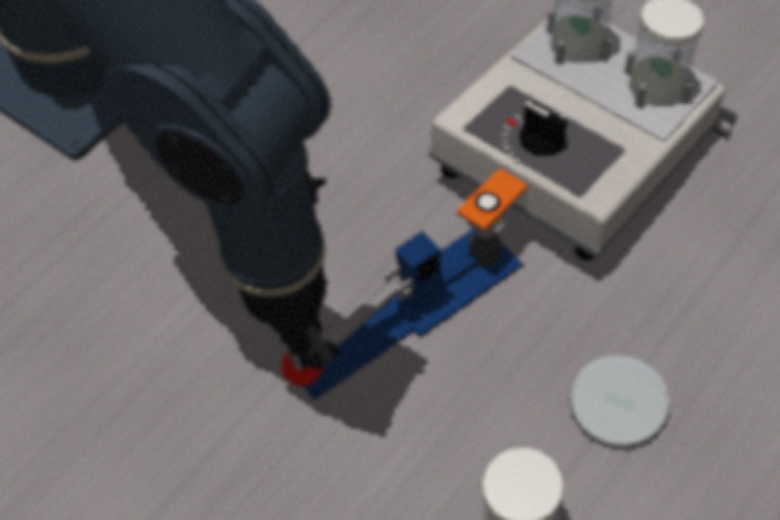

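The pad is fully lifted, with its network point at row 180 (a height of about 83 mm), and the press pad is on its stop. Next I let the handle come right back up.

Request:
apply_moves([
  [0,0,-0.2,0,1],
  [0,0,-0.4,0,1],
  [0,0,-0.6,0,1],
  [0,0,-0.8,0,1],
  [0,0,-0.95,0,1],
])

```text
clock: 17.75
tcp_pos: [0.5107, -0.1685, 0.1334]
ee_rot: [3.141, -0.0, 1.306]
contact_force: [0.0, 0.3, 0.5]
gripper_width: 0.0002
gripper_force: 0.0
```

Request:
apply_moves([
  [0,0,0,0,1],
  [0,0,0,0,1],
  [0,0,0,0,1],
  [0,0,0,0,1],
])

```text
clock: 18.25
tcp_pos: [0.5103, -0.1685, 0.1324]
ee_rot: [-3.141, -0.0, 1.306]
contact_force: [0.7, -0.3, 0.2]
gripper_width: -0.0003
gripper_force: 0.0
```

Run:
```python
from h import *
s=ctrl.read_state();print(s['tcp_pos'],s['ee_rot'],s['contact_force'])
c=capture('wrist')
for k,z in dict(jack_grip=.08,lift_pad=.058,handle_pad=.107).items(): print(k,lm('wrist',c,k,z,s))
c=capture('scene');
print(lm('scene',c,'lift_pad',.058), lm('scene',c,'jack_grip',.08), lm('scene',c,'handle_pad',.107))
```

```text
[ 0.51027221 -0.16853071  0.13235115] [-3.14066207e+00 -7.83859204e-05  1.30598085e+00] [ 0.67413835 -0.29892473  0.1555596 ]
jack_grip []
lift_pad []
handle_pad [(0.62, [315.4, 235.0], [0.51, -0.1682, 0.107])]
[(0.74, [334.2, 186.9], [0.5653, 0.0477, 0.058])] [(0.82, [308.8, 200.2], [0.5461, -0.0367, 0.08])] [(0.92, [263.5, 223.1], [0.5098, -0.1666, 0.107])]
```

Request:
apply_moves([
  [-0.02,0,0.25,0,1],
  [-0.02,0,0.4,0,1],
  [-0.02,0,0.55,0,1],
  [-0.02,0,0.7,0,1],
  [-0.02,0,0.83,0,1],
])

```text
clock: 19.27
tcp_pos: [0.51, -0.1722, 0.05]
ee_rot: [3.141, 0.002, 1.304]
contact_force: [-1.2, -3.6, 12.7]
gripper_width: -0.0002
gripper_force: 6.3
```

Request:
apply_moves([
  [0,0,0.05,0,1],
  [0,0,0.08,0,1],
  [0,0,0.11,0,1],
  [0,0,0.11,0,1],
  [0,0,0.11,0,1],
])

```text
clock: 19.9
tcp_pos: [0.5105, -0.171, 0.0404]
ee_rot: [3.14, 0.001, 1.306]
contact_force: [-5.0, -1.3, 22.7]
gripper_width: 0.0002
gripper_force: 11.3
```

Run:
```python
from h import *
s=ctrl.read_state();print(s['tcp_pos'],s['contact_force'])
c=capture('scene');print(lm('scene',c,'lift_pad',.058),lm('scene',c,'jack_grip',.08))
```

```text
[ 0.5104834  -0.17095479  0.04038781] [-4.9663157  -1.30428861 22.74287413]
[(0.88, [335.7, 181.6], [0.5582, 0.0641, 0.058])] []
```

Request:
apply_moves([
  [0,0,0,0,1],
  [0,0,0,0,1],
  [0,0,0,0,1],
  [0,0,0,0,1],
])

```text
clock: 20.55
tcp_pos: [0.5105, -0.171, 0.0404]
ee_rot: [3.14, 0.001, 1.306]
contact_force: [-4.2, 0.0, 22.7]
gripper_width: 0.0004
gripper_force: 11.3
```

Run:
```python
from h import *
s=ctrl.read_state();print(s['tcp_pos'],s['contact_force'])
print(ticket.finish_job())
```

```text
[ 0.51045122 -0.17096903  0.04036866] [-4.22051036  0.04585841 22.68059968]
the job is handed in; nothing more can be done
None
```

I handed the job in at about 20.6 s: the knob reads zero within about 0.03 rad by the camera, the jack's saddle is within a few mm of the mark, the first stroke was completed and released, and the arm is holding the handle down at about 23 N with the lug raised; the hand-in returned no verdict.

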